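Fetch the charged handlamp and rake its light along a planed board

ROBOT

A 7-joint arm with a two-finger parallel gripper is mounted at the origin on the work surface; the furniture and walls round the work are solid. World frame = base frame: x ahead of the robot, y to its left, z up, the work surface at z = 0. Lengths are in mm, angles in rad, forces in N, time in s.
With the tool pointing down it reaches from about 400 to 875 mm from the base axis. Payload 4.4 kg.
Tool frame: the origin (TCP) lies on the mounting face of the last link; the fingertips stand 173 mm ahead of it and the grasp point (between the pads) lies 155 mm ahead of it; z points along the fingers, y is the line along which they close (so a half turn about z gives the same grasp; the last joint's range is limited). The gripper opens to 85 mm and grips with 20 to 120 N. Pads are 22 mm wide; open, the fingers measure 114 mm over their backs; the gripper's body (76 mm by 85 mm) begins 54 mm behind the grasp point. The pads swing forward as they close: fully open they stand 13 mm farther back than shut.
Start: joints at [-1.326, 0.628, 0.038, 1.517, -0.027, 0.996, -0.02], TCP at [198.765, 618.876, 404.713] pointing down, gripper open.
Joint ranges: [-3.06, 3.06], [-0.37, 2.12], [-1.25, 1.32], [0.18, 2.47], [-1.1, 4.24], [0.23, 1.98], [-2.94, 2.94]. Speed limits (rad/s): [2.57, 2.57, 3.14, 3.14, 3.14, 3.14, 3.14].

INTERFACE

Orientations are given as a unit quaternion [x, y, z, w].
In Python, from workcell import state, viewer, arm, find_in gives the robot as it stands.
- The arm moves only by the tool apply_moves, never from a script. Its argument "increments" is a list of rows, each a list of 3 entries, a list of its own where there are three numbers: the turn, a rotation vector about the tool's x, y, z in units of 5 degrees (1.0 is 5 degrees), then the shift along the tool's x, y, z in units of 30 mm (1.0 is 30 mm), then the closure, from -1 (fully open) to 1 (shut). In form: [[[ax, ay, az], [x, y, z], claw], ...]. A call has 1 to 5 rows; each row is the pose to reach, as a shift and turn from the pose commanded when the call began, along the tool's axes at that moment; what a row does not reach only later rows make up. A row lasts 1/8 s, in which the tool goes at most 62.5 mm and 10.7 degrees, less where a joint would pass 70% of its speed; a pose out of reach is approached as far as the arm can. A call with a gripper value outside its range is refused whole. The fingers move at their own pace and stop on an object; "grip_force" is the grip in N (left out, the last holds). Time passes only in rows, so rows that repeat a pose let the fingers close. It gives the time, the measured TCP pose, the force, the opening and the grip force at its end, in the units of the state.
- state(): the state, without advancing time (a new reading comes with each control period).
- viewer.snapshot(name): name is "scene" or "top" or "wrist"; returns (picture, depth): 384x512x3 uint8, blue, green, red; 384x512 float32, mm along the optical axis (not along the pixel's ray), 0 where there is no reading.
- viewer.get_calibration(name): a dict with "fovy" (degrees; the focal length in pixels is half the picture's height over the tangent of half this angle, whatever the lens; pixels are square), "cx", "cy" (the principal point, pixels), "rvec" (rotation vector, rad) and "tvec" (3), from world to camera coordinates, as OpenCV has them. Camera axes: x right, y down, z forward; pixel columns grow to the right and rows downward; lengths in mm; the calibration is good to about 2 mm. A picture is of the moment at which its call begins: read the wrist's pose just before it. get_calibration takes no time and is no camera call; for the wrist camera it gives the pose at the moment of the call.
- arm.job_done(): hands the job in; it is judged then, once.
Trained networks look in the newest picture that a camera, given by its name, has taken for a name from the list of things; names that differ only in an ending like _2 or _b are one class to them, and where a whole thing is asked for, a point or a joint stands for the part that bears it (a point fixed in the world has none). Each returns a list of dicts, best first, with "confidence" (0 to 1); they miss things now and then, are a little off and sometimes report something else, mostly with a low value. They report only what shows in the picture. A call takes as long as a camera call. They do not tell look-alikes from the thing itself.
- find_in(name, camera): "uv" ([column, row] in pixels, amid what is visible of it).
The state is a dict: "clock": time; "joint_pos": joint angles; "joint_velocities": joint speeds; "tau": joint torques, N m; "tool_pos": TCP position; "ee_rot": TCP orientation; "force": force on the tool from outside, world axes, zero at the start; "ft_torque": the same for the moment, N m; "finger_gap": opening from 0.0 (shut) to 1.0 (fully open); "gripper_force": force on a finger pad.
Only numpy, scipy, OpenCV 4.12 (cv2) and the standard library are available. Lean on these libraries where they do the work, as an engineer would, in place of code of your own. Each camera call takes 0.05 s, during which the arm holds its last target. There are 200 camera calls.

TASK

The piece on the planing board has just been planed and needs a raking light to show any tear-out. Swing the catch of the charging dock fully open, lift the yellow handlamp out by its handle and set it down gently, upright on the bench, some 9 cm off the open end of the planing board (the end without the stop), centred on the board with its lens shining straight along it. Then switch the lamp on by pressing down the raised lens-side half of the red rocker on its handle until it is fully down; do not move the planed piece or the things lying round about.

Things in the scene. Friction and masses are not known exactly. Their poses are not given: they have to be found in the camera images.
- dock: Black charging dock screwed to the bench, base 150 x 124 x 8 mm (x, y, z); origin at the centre of its underside, z up. The lamp stands on its floor, 8 mm above the bench, axes parallel to the dock's (lens to the dock's -x), inside a rim rising 8 mm above that floor with 2 mm play all round. Swing catch on its +y side. Behind it (x over 0.55) a drawer case 245 mm high.
- catch (a joint): Angle of the steel swing catch about the upright axis at catch_hinge. 0 = closed, its nose just above the lamp's foot flange, so the lamp cannot be lifted. Grows anticlockwise seen from above: the red knob swings from the dock's +y side round to its -x side. Stop at 1.5 rad; nose clear of the flange from 1.0. Light friction (1 to 2 N at the knob), stays where left.
- catch_knob (a point): Centre of the upright red knob on the catch's tail: round, 18 mm in diameter, 34 mm tall, 26 to 60 mm above the bench; this point is 50 mm above the bench and 40 mm from the hinge axis. Turns with the catch.
- catch_hinge (a point): Point on the catch's upright hinge axis, 50 mm above the bench (72 mm from the dock's origin on its +y side).
- lamp: Yellow handlamp, 0.5 kg, 138 mm tall plus switch; origin at the centre of its underside, z up, lens facing its own -x. Foot flange 96 x 88 x 10 mm; body 78 x 60 mm, top at z = 76 mm. Handle bar along x, 24 mm wide in y, z = 113 to 131 mm, open beneath from x = -28 to 26 mm between its posts; switch pod on the bar at x = -55 to -13 mm. Round lens 62 mm across, front face at x = -54 mm.
- lamp_handle (a point): Where to grip the handle: 4 mm behind the lamp's origin (+x), 122 mm above its underside, mid-height of the bar, near the centre of mass; the fingers close along the lamp's y across 24 mm.
- lamp_lens (a point): Centre of the lens's front face: 54 mm in front of the lamp's origin (-x), 46 mm above its underside.
- rocker (a joint): Angle of the red rocker switch, 34 x 20 mm, on the pod at the lens end of the handle: 0 = off (lens-side half sticks up), 0.3 rad = fully on (lens-side half pressed down level, its top then 142.5 mm above the lamp's underside). Stays where it is left; needs about 3 N at the press point.
- rocker_press (a point): Where to press the rocker: on top of its lens-side half, 10.5 mm to the lens side of its hinge; the hinge is 34 mm in front of the lamp's origin (-x), 138.5 mm above its underside. At off this point is about 146 mm above the underside.
- planing_board: Plywood planing board fixed on the bench, 270 x 130 x 15 mm. Origin at the underside of the middle of its open end; its x axis points out of that open end, away from the board, so the board runs 270 mm to -x; a dark wooden stop 14 mm high crosses its far (-x) end.
- board_end (a point): Middle of the open end's top edge, 15 mm above the bench, above the planing board's origin.
- planed_piece: Pale planed board, 225 x 74 x 20 mm, lying loose on the planing board; origin at the underside of the middle of its end nearest the open end, about 21 mm short of that end, its length running to its own -x.
- tape_measure: Grey tape measure standing on the bench, 38 x 86 x 68 mm; origin under its centre.
- offcut_walnut: Dark walnut offcut lying on the bench, 38 x 110 x 26 mm; origin under its centre. Behind it stands a tool chest, 170 mm high, to be carried over or passed in front.
Mind the look-alikes: they are no part of the job. Leave any green look-alike of the lamp alone.

How it is judged (in metres and radians):
On the way, in this order (a step that is already met when the one before it is completed fails the run):
1. the catch is swung fully open while the lamp still stands in the dock (value of joint catch above 1.15 rad and z of lamp in the frame of dock below 0.013 m), for 0.1 s.
2. the lamp is lifted clear of the dock, upright (z of lamp in the frame of dock above 0.04 m and angle between lamp's own z axis and vertical below 0.5 rad), for 0.1 s.
3. the lamp stands on the bench off the open end of the planing board, centred, lens shining along it (height (world z) of lamp between -0.004 and 0.008 m and angle between lamp's own z axis and vertical below 0.08 rad and x of board_end in the frame of lamp between -0.21 and -0.08 m and y of board_end in the frame of lamp between -0.035 and 0.035 m and angle between the x axis of lamp and the x axis of planing_board, either way round below 0.22 rad), for 0.2 s.
4. the switch is pressed on with the lamp standing there (all of step 3 and value of joint rocker above 0.22 rad), for 0.1 s.
At the end, for the whole second after the job is handed in: The lamp stands still and upright (0.08 rad) on the bench, switched on (rocker past 0.22 rad), lens 26 to 156 mm from the board's open end and facing it, aimed within 35 mm of the end's middle and within 0.22 rad of the board's line; the planed piece moved less than 25 mm (all of step 4 and linear speed of lamp below 0.02 m/s and distance of planed_piece from where it was at the start of the episode below 0.025 m); the robot touches nothing.
It fails at once if the lamp is dropped: let go with its foot more than 15 mm above the bench after leaving the dock (height (world z) of lamp above 0.015 m and z of lamp in the frame of dock above 0.018 m and contact force between the fingers and lamp below 0.05 N).
It fails at once if the lamp is tipped over (angle between lamp's own z axis and vertical above 0.7 rad).
It fails at once if the planed piece is moved more than 25 mm (distance of planed_piece from where it was at the start of the episode above 0.025 m).
It fails at once if the tape measure is moved more than 30 mm (distance of tape_measure from where it was at the start of the episode above 0.03 m).
It fails at once if the offcut walnut is moved more than 30 mm (distance of offcut_walnut from where it was at the start of the episode above 0.03 m).
It also fails if it takes over 66 s, if anything falls off the work surface, if the arm or the gripper's body presses on something with over 40 N, if the wrist force passes 120 N, or if a joint passes its speed limit or range.

## Working session

There is one attempt and no reset: what is moved stays moved. The work goes in short steps, Python scripts to look and compute and a tool call to move; the robot and the scene stay as the last step left them, time stands still between calls to the robot, and variables do not carry over. Pictures are saved under pics/ and viewed, at most 10 in all, crops included, and the job is handed in when it is done.

Besides the shell and the picture viewer there is one more tool, called after "Call:" as name([rows], argument=value, ...), one row to a line, values as JSON. apply_moves: Moves the arm, as the interface text tells. Its arguments: {"type":"object","properties":{"increments":{"type":"array","items":{"type":"array"}},"grip_force":{"type":"number"}},"required":["increments"]}

```bash
mkdir -p pics; cat > h.py <<'E'
import numpy as np, cv2
from scipy.spatial.transform import Rotation as R
from workcell import state, viewer, arm, find_in
def cal(n):
    c=viewer.get_calibration(n); f=192/np.tan(np.radians(c["fovy"])/2)
    return f,c["cx"],c["cy"],R.from_rotvec(np.ravel(c["rvec"])).as_matrix(),np.ravel(c["tvec"])
def cloud(n,d):
    f,cx,cy,M,t=cal(n); v,u=np.mgrid[:384,:512]
    P=np.dstack([(u-cx)/f*d,(v-cy)/f*d,d])
    return (P-t)@M      # world, mm
def delta(pos,rot):     # target TCP pose -> turn, shift in units
    s=state(); r0=R.from_quat(s["ee_rot"])
    return (r0.inv()*rot).as_rotvec()/np.radians(5), r0.inv().apply(np.array(pos)-s["tool_pos"])/30
E
python3 - <<'E'
from h import *
for n in("scene","top"):
    p,d=viewer.snapshot(n); cv2.imwrite(f"pics/{n}0.png",p); np.savez(f"{n}0.npz",p=p,d=d)
    P=cloud(n,d)
    for k in("dock","catch_knob","lamp","lamp_handle","rocker","planing_board","board_end","planed_piece","tape_measure","offcut_walnut"):
        for r in find_in(k,n):
            u,v=np.round(r["uv"]).astype(int); print(n,k,(u,v),round(r["confidence"],2),P[v,u].round() if d[v,u]>0 else None)
print(state())
E
```

```text
scene dock (np.int64(239), np.int64(192)) 0.77 [431. 134.  10.]
scene catch_knob (np.int64(238), np.int64(191)) 0.16 [428. 137.  15.]
scene lamp (np.int64(238), np.int64(178)) 0.96 [433. 144.  75.]
scene lamp (np.int64(215), np.int64(149)) 0.76 [459. 372.  73.]
scene lamp_handle (np.int64(215), np.int64(147)) 0.82 [467. 387.  72.]
scene lamp_handle (np.int64(240), np.int64(179)) 0.74 [444. 147.  63.]
scene lamp_handle (np.int64(271), np.int64(228)) 0.66 [ 388. -139.   65.]
scene planing_board (np.int64(278), np.int64(322)) 0.79 [ 217. -409.   17.]
scene board_end (np.int64(266), np.int64(293)) 0.89 [ 245. -312.   15.]
scene planed_piece (np.int64(278), np.int64(300)) 0.88 [ 254. -359.   31.]
scene tape_measure (np.int64(270), np.int64(229)) 0.82 [ 383. -140.   64.]
scene tape_measure (np.int64(239), np.int64(175)) 0.4 [444. 154.  79.]
scene offcut_walnut (np.int64(267), np.int64(208)) 0.52 [461. -17.  26.]
top dock (np.int64(203), np.int64(185)) 0.71 [453. 215.  20.]
top catch_knob (np.int64(195), np.int64(176)) 0.4 [485. 244.  28.]
top lamp (np.int64(217), np.int64(184)) 0.78 None
t
[... 848 characters left out ...]
: array([-1.32579588,  0.62838574,  0.03848922,  1.51737777, -0.02699651,
        0.99631262, -0.02000994]), 'joint_velocities': array([-0.00063042, -0.0016375 , -0.00024359, -0.00010121,  0.00110257,
       -0.0017388 , -0.00169214]), 'tau': array([-1.00359880e-04, -5.63285708e+01,  1.22568715e+00, -1.93785131e+01,
        1.10312403e-02,  1.40119238e-03, -9.41114536e-06]), 'tool_pos': array([198.76417119, 618.88216691, 404.72960094]), 'ee_rot': array([ 1.54787286e-01,  9.87947820e-01,  1.98252416e-05, -1.78402735e-05]), 'force': array([ 0.40110649, -0.11219184, -0.72647577]), 'ft_torque': array([-0.00299826, -0.05263052,  0.010729  ]), 'gripper_force': 0.0, 'finger_gap': 1.002162066912528}
```

```bash
python3 - <<'E'
import cv2,numpy as np
a=cv2.imread("pics/scene0.png");b=cv2.imread("pics/top0.png")
cv2.imwrite("pics/s1.png",cv2.resize(a[120:370,150:350],(480,600),interpolation=cv2.INTER_CUBIC))
cv2.imwrite("pics/t1.png",cv2.resize(b[110:310,120:400],(800,571),interpolation=cv2.INTER_CUBIC))
E
```

```text
(no output)
```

View pics/t1.png

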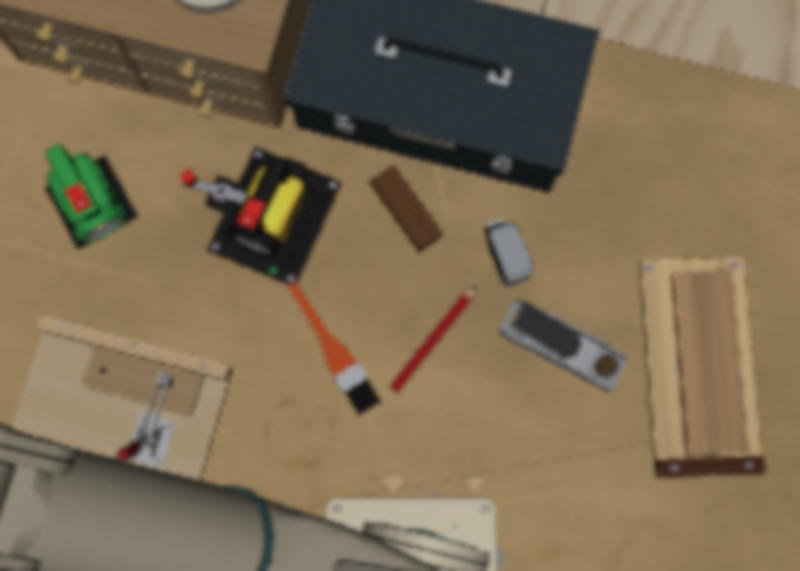

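View pics/scene0.png

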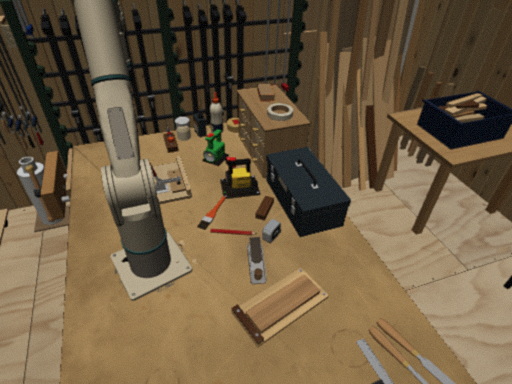

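Top crop: the yellow lamp is at full-image (220,182), with its red rocker at (207,185), in the black dock. The catch knob is at (186,172). The green look-alike at (151,178) must be left alone. The planing board is on the right, with its dark stop at the bottom (row ~272) and its open end at the top (row ~202, +x).

```bash
cat >> h.py <<'E'
def onplane(n,uv,z):
    f,cx,cy,M,t=cal(n); r=np.array([(uv[0]-cx)/f,(uv[1]-cy)/f,1])@M; c=-t@M
    return c+r*(z-c[2])/r[2]
E
python3 - <<'E'
from h import *
D=np.load("top0.npz");d=D["d"];p=D["p"];P=cloud("top",d)
X,Y,Z=P[...,0],P[...,1],P[...,2]
c=lambda x,y:(120+x/2.857,110+y/2.857)
for q in[(258,150),(338,185),(290,283),(210,248)]: print("dock",onplane("top",c(*q),8).round())
for q in[(643,262),(740,260),(763,460),(656,462)]: print("board",onplane("top",c(*q),15).round())
print("knob",onplane("top",c(188,176),60).round())
m=(d>0)&(Z>8)&(Z<45)&(Y<-215)&(Y>-500)&(X<480)&(X>60)
r=cv2.minAreaRect(np.c_[X[m],Y[m]].astype(np.float32));print("board rect",r,cv2.boxPoints(r).round())
hsv=cv2.cvtColor(p,cv2.COLOR_BGR2HSV)
red=((hsv[...,0]<8)|(hsv[...,0]>172))&(hsv[...,1]>150)&(hsv[...,2]>70)
n,l,st,ce=cv2.connectedComponentsWithStats(red.astype(np.uint8))
for i in range(1,n):
    if st[i,4]>5: print(ce[i],st[i,4],np.median(P[(l==i)&(d>0)],0) if ((l==i)&(d>0)).any() else None)
print(cal("wrist")[3],cal("wrist")[4])
s=state();print(R.from_quat(s["ee_rot"]).as_matrix().round(3))
# camera position in tool frame
f,cx,cy,M,t=cal("wrist");r=R.from_quat(s["ee_rot"]);print("cam in tool",r.inv().apply(-t@M-s["tool_pos"]), (r.inv().as_matrix()@M.T).round(3),f)
E
```

```text
dock [541. 192.   8.]
dock [495.  89.   8.]
dock [367. 148.   8.]
dock [412. 250.   8.]
board [ 393. -295.   15.]
board [ 395. -417.   15.]
board [ 147. -432.   15.]
board [ 145. -301.   15.]
knob [493. 273.  60.]
board rect ((271.2724609375, -355.459228515625), (280.604736328125, 410.1285705566406), 88.89266967773438) [[  64. -492.]
 [ 474. -500.]
 [ 479. -219.]
 [  69. -211.]]
[51.66666667  0.33333333] 9 [1215.42101345  842.32320856   -1.40982015]
[42.19417476 10.12621359] 103 [ 1.17258671e+03  8.78314603e+02 -5.65113101e-01]
[36.55339806 23.59223301] 103 [1.11338385e+03 8.94226645e+02 4.70946567e-02]
[103.94936709 120.03797468] 79 [695.30837971 585.23922233  34.6107728 ]
[185.23809524 171.61904762] 21 [495.01430096 275.84414675  57.44495997]
[146.86486486 178.64864865] 37 [447.82053832 389.43448234 140.18299521]
[207.42105263 184.23684211] 76 [426.03363232 185.16306182 147.92937761]
[ 84.33333333 211.2       ] 30 [350.39226593 618.65744887  64.11192845]
[270.18571429 229.58571429] 140 [292.63385059 -25.65827324   7.08845865]
[163.3 268.4] 10 [148.58692093 319.32432423 152.57277812]
[[ 3.05982643e-01  9.52037086e-01 -9.58418009e-05]
 [ 9.03594905e-01 -2.90381725e-01  3.14951903e-01]
 [ 2.99818062e-01 -9.64564179e-02 -9.49107628e-01]] [-650.41241181  -39.91080191  381.15989763]
[[-0.952  0.306 -0.   ]
 [ 0.306  0.952  0.   ]
 [ 0.     0.    -1.   ]]
cam in tool [82.02972572  0.44208315 30.46359826] [[-0.    -0.949 -0.315]
 [ 1.    -0.    -0.   ]
 [ 0.    -0.315  0.949]] 269.23969849522535
```

Call:
apply_moves([
  [[0,0,1.36],[-12.9,-11.75,-0.5],-1],
  [[0,0,1.36],[-12.9,-11.75,-0.5],-1],
  [[0,0,1.36],[-12.9,-11.75,-0.5],-1],
  [[0,0,1.36],[-12.9,-11.75,-0.5],-1],
  [[0,0,1.36],[-12.9,-11.75,-0.5],-1],
])

```text
clock: 1.72
tool_pos: [355.1, 346.2, 414.0]
ee_rot: [0.213, 0.977, 0.0, 0.0]
force: [1.4, 0.3, 0.5]
finger_gap: 1.001
gripper_force: 0.0
```

```bash
cat >> h.py <<'E'
def down(a): # tool down, tool x at world angle a (rad)
    x=np.array([np.cos(a),np.sin(a),0]);z=np.array([0,0,-1.]);return R.from_matrix(np.c_[x,np.cross(z,x),z])
def go(pos,a):
    t,s=delta(pos,down(a)); print("turn",t.round(2),"shift",s.round(2))
E
python3 -c "
from h import *
print(state()['tool_pos']); go((460,165,420),np.radians(155.4))"
```

```text
[355.13726254 346.2304096  414.01253529]
turn [0.01 0.   0.  ] shift [-5.69 -4.04 -0.2 ]
```

Call:
apply_moves([
  [[0,0,0],[-5.7,-4.0,-0.2],-1],
  [[0,0,0],[-5.7,-4.0,-0.2],-1],
  [[0,0,0],[-5.7,-4.0,-0.2],-1],
  [[0,0,0],[-5.7,-4.0,-0.2],-1],
  [[0,0,0],[-5.7,-4.0,-0.2],-1],
])

```text
clock: 2.35
tool_pos: [460.6, 165.9, 419.9]
ee_rot: [0.215, 0.977, -0.0, 0.0]
force: [-0.3, -0.4, -0.3]
finger_gap: 0.998
gripper_force: 0.0
```

```bash
python3 - <<'E'
from h import *
for n in("wrist","top"):
    p,d=viewer.snapshot(n); np.savez(f"{n}1.npz",p=p,d=d); P=cloud(n,d)
    if n=="wrist":
        g=cv2.resize(p,(800,600),interpolation=cv2.INTER_CUBIC);cv2.imwrite("pics/w1.png",g)
    for k in("dock","catch_knob","lamp","lamp_handle","rocker"):
        for r in find_in(k,n):
            u,v=np.round(r["uv"]).astype(int); print(n,k,(u,v),round(r["confidence"],2),P[v,u].round() if d[v,u]>0 else None)
print(state()["tool_pos"],state()["clock"])
E
```

```text
wrist dock (np.int64(296), np.int64(144)) 0.8 [458. 224.  16.]
wrist dock (np.int64(262), np.int64(144)) 0.7 [419. 189. 151.]
wrist dock (np.int64(326), np.int64(153)) 0.51 [484. 256.  28.]
wrist catch_knob (np.int64(325), np.int64(154)) 0.95 [485. 254.  27.]
wrist lamp (np.int64(451), np.int64(88)) 0.93 [461. 397.  76.]
wrist lamp (np.int64(266), np.int64(159)) 0.86 [433. 186. 149.]
wrist lamp_handle (np.int64(455), np.int64(90)) 0.68 [464. 400.  77.]
wrist rocker (np.int64(264), np.int64(148)) 0.83 [423. 189. 152.]
wrist rocker (np.int64(497), np.int64(66)) 0.8 [443. 394. 144.]
wrist rocker (np.int64(263), np.int64(159)) 0.67 [432. 184. 152.]
top lamp (np.int64(153), np.int64(178)) 0.84 [466. 384.  73.]
top lamp_handle (np.int64(153), np.int64(180)) 0.81 [459. 384.  74.]
top lamp_handle (np.int64(367), np.int64(237)) 0.75 [ 264. -364.   31.]
top rocker (np.int64(146), np.int64(182)) 0.51 [434. 390. 148.]
[459.67799497 167.93199669 419.62316618] 2.95
```

View pics/w1.png

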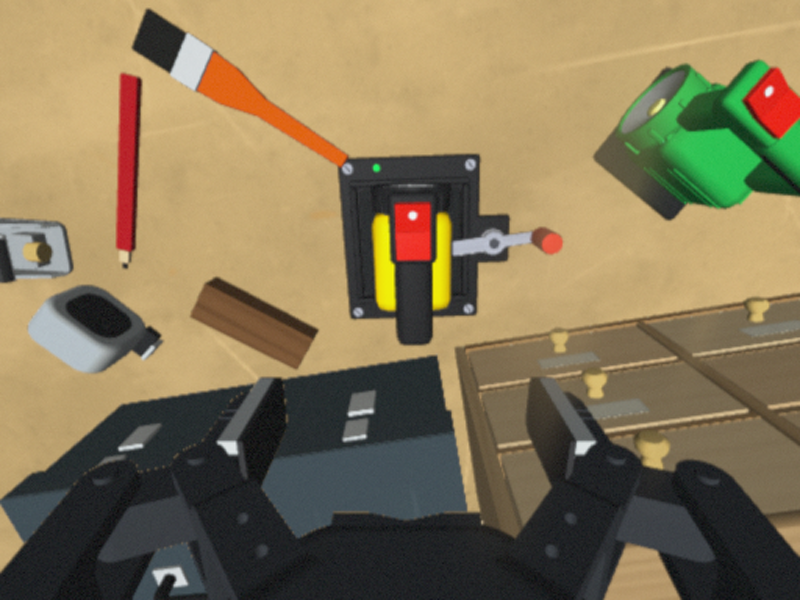

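The wrist view shows the yellow lamp in the dock with its rocker at crop (413,232). The catch hinge is at (493,242) and the red knob at (548,240). The green look-alike at crop (690,140) is well away. The candidates are the yellow one at (413,232) and the green one at (690,140), and the yellow one standing in the dock is the one meant.

```bash
python3 - <<'E'
from h import *
D=np.load("wrist1.npz");d=D["d"];p=D["p"];P=cloud("wrist",d);k=1.5625
c=[onplane("wrist",(u/k,v/k),8) for u,v in[(340,159),(480,154),(478,318),(350,321)]]
print("dock corners",np.round(c))
print("center",np.mean(c,0),"xaxis ang",np.degrees(np.arctan2(*((c[3]+c[2]-c[0]-c[1])[[1,0]]))),np.linalg.norm(c[3]-c[0]),np.linalg.norm(c[1]-c[0]))
print("hinge",onplane("wrist",(493/k,242/k),45).round(1),P[round(242/k),round(493/k)])
print("knob",onplane("wrist",(551/k,239/k),60).round(1))
X,Y,Z=P[...,0],P[...,1],P[...,2]
m=(d>0)&(Z>126)&(Z<136)&(abs(X-460)<60)&(abs(Y-170)<60);q=P[m]
print("bar",m.sum(),q.mean(0),cv2.minAreaRect(q[:,:2].astype(np.float32)))
hsv=cv2.cvtColor(p,cv2.COLOR_BGR2HSV)
red=((hsv[...,0]<10)|(hsv[...,0]>172))&(hsv[...,1]>130)&(hsv[...,2]>70)
m=red&(Z>135)&(Y<250)&(Y>100);q=P[m];print("rocker",m.sum(),q.mean(0),q.min(0),q.max(0),cv2.minAreaRect(q[:,:2].astype(np.float32)))
m=red&(Z>20)&(Z<70)&(abs(X-494)<40)&(abs(Y-274)<40);q=P[m];print("knob",m.sum(),q.mean(0)); q=q[q[:,2]>56];print(q.mean(0),len(q))
m=(d>0)&(Z>68)&(Z<80)&(abs(X-460)<70)&(abs(Y-170)<70)&(hsv[...,1]>150);q=P[m];print("body",cv2.minAreaRect(q[:,:2].astype(np.float32)))
E
```

```text
dock corners [[363. 150.   8.]
 [409. 261.   8.]
 [549. 204.   8.]
 [500.  90.   8.]]
center [455.49910526 176.40956911   8.        ] xaxis ang -22.913322342683813 149.89947656594035 120.41221559739655
hinge [475.7 240.1  45. ] [480.46868889 242.45371735  28.66687364]
knob [488.6 280.9  60. ]
bar 130 [466.11846466 170.16124196 134.20762739] ((468.61541748046875, 169.0008087158203), (24.04438018798828, 54.32007598876953), 66.52311706542969)
rocker 858 [422.4519848 189.3284401 154.5360071] [385.182024   173.06357283 144.29989422] [443.28117147 204.3350202  389.19494383] ((412.9000549316406, 193.3824920654297), (20.70378303527832, 57.969642639160156), 66.17939758300781)
knob 193 [489.80735759 279.40593316  56.85934054]
[491.04517998 279.95410649  59.53780061] 155
body ((456.4425964355469, 174.6190185546875), (59.29228973388672, 75.98954010009766), 66.89688873291016)
```

```bash
python3 - <<'E'
from h import *
D=np.load("wrist1.npz");d=D["d"];P=cloud("wrist",d)
X,Y,Z=P[...,0],P[...,1],P[...,2]
for y in range(180,340,20):
    m=(d>0)&(Z>60)&(abs(Y-y)<10)&(X>500)&(X<700)
    if m.any(): print(y,X[m].min().round(),Z[m].max().round())
go((490.5,280,400),np.radians(77.6))
go((490.5,280,400),np.radians(116))
E
```

```text
180 569.0 226.0
200 575.0 246.0
220 578.0 246.0
240 581.0 246.0
260 574.0 200.0
280 577.0 246.0
300 594.0 246.0
320 607.0 225.0
turn [-0.   -0.   15.56] shift [0.62 3.82 0.65]
turn [-0.   -0.    7.88] shift [0.62 3.82 0.65]
```

Call:
apply_moves([
  [[0,0,2.1],[0.2,1.3,0.2],0],
  [[0,0,4.2],[0.6,2.6,0.6],0.2],
  [[0,0,6.3],[0.6,3.8,0.65],0.2],
  [[0,0,8.4],[0.6,3.8,0.65],0.2],
  [[0,0,10.5],[0.6,3.8,0.65],0.2],
])

```text
clock: 3.58
tool_pos: [490.8, 279.4, 399.8]
ee_rot: [0.625, 0.78, -0.0, -0.0]
force: [-0.4, 0.3, -0.5]
finger_gap: 0.401
gripper_force: 0.0
```

```bash
python3 -c "
from h import *
go((490.5,280.2,300),np.radians(77.6));go((490.5,280.2,206),np.radians(77.6))"
```

```text
turn [-0.  0.  5.] shift [ 0.03 -0.    3.33]
turn [-0.  0.  5.] shift [ 0.03 -0.    6.46]
```

Call:
apply_moves([
  [[0,0,2],[0,0,1],0.2],
  [[0,0,4],[0,0,2.4],0.2],
  [[0,0,5],[0,0,3.5],0.2],
  [[0,0,5],[0,0,3.5],0.2],
  [[0,0,5],[0,0,3.5],0.2],
])

```text
clock: 4.2
tool_pos: [491.5, 278.9, 296.2]
ee_rot: [0.777, 0.629, 0.001, 0.0]
force: [0.8, 0.9, 0.5]
finger_gap: 0.397
gripper_force: 0.0
```

```bash
python3 - <<'E'
from h import *
p,d=viewer.snapshot("wrist"); P=cloud("wrist",d)
cv2.imwrite("pics/w2.png",p[:, :])
go((490.5,280.2,206),np.radians(77.6));print(state()["finger_gap"])
hsv=cv2.cvtColor(p,cv2.COLOR_BGR2HSV);X,Y,Z=np.moveaxis(P,2,0)
red=((hsv[...,0]<10)|(hsv[...,0]>172))&(hsv[...,1]>130)
m=red&(Z>56)&(Z<66)&(abs(X-490)<40)&(abs(Y-280)<40);print(m.sum(),P[m].mean(0),cv2.minEnclosingCircle(P[m][:,:2].astype(np.float32)))
E
```

```text
turn [ 0.02 -0.02  0.07] shift [ 0.03 -0.05  3.02]
0.3979679274730872
339 [494.68751105 280.06533258  60.09623854] ((494.65625, 279.4077453613281), 8.825027465820312)
```

View pics/w2.png

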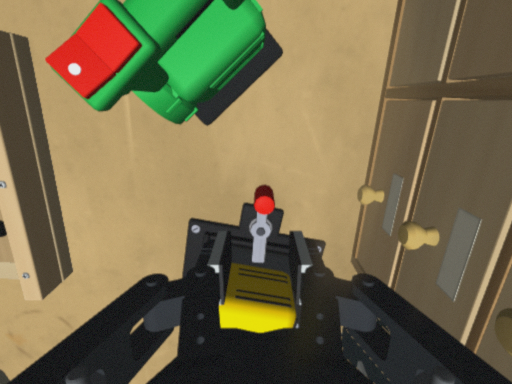

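The knob sits between the open fingers at pixel (264,203), at about (494, 280). I'll descend over it.

Call:
apply_moves([
  [[0,0,0],[0.03,0.05,1.2],0.2],
  [[0,0,0],[0.03,0.05,2.2],0.2],
  [[0,0,0],[0.03,0.05,3.0],0.2],
  [[0,0,0],[0.03,0.05,3.0],0.2],
])

```text
clock: 4.75
tool_pos: [492.6, 279.3, 205.2]
ee_rot: [0.778, 0.629, -0.0, -0.0]
force: [-0.1, 0.1, -0.2]
finger_gap: 0.399
gripper_force: 0.0
```

```bash
python3 - <<'E'
from h import *
H=np.array([483,242.]);print(state()["tool_pos"])
for a in range(74,174,10):
    t=np.radians(a); q=H+39.5*np.array([np.cos(t),np.sin(t)])
    print(a,end=" ");go((*q,206),t)
E
```

```text
[492.60506217 279.31779151 205.17438236]
74 turn [-0.01  0.    0.78] shift [ 0.03  0.04 -0.03]
84 turn [-0.01  0.   -1.22] shift [ 0.03 -0.19 -0.03]
94 turn [-0.01  0.   -3.22] shift [-0.02 -0.42 -0.03]
104 turn [-0.01 -0.   -5.22] shift [-0.1  -0.63 -0.03]
114 turn [-0.01 -0.   -7.22] shift [-0.22 -0.83 -0.03]
124 turn [-0.01 -0.   -9.22] shift [-0.37 -1.   -0.03]
134 turn [-1.000e-02 -0.000e+00 -1.122e+01] shift [-0.55 -1.15 -0.03]
144 turn [-1.000e-02 -0.000e+00 -1.322e+01] shift [-0.75 -1.26 -0.03]
154 turn [-1.000e-02 -1.000e-02 -1.522e+01] shift [-0.97 -1.33 -0.03]
164 turn [-1.000e-02 -1.000e-02 -1.722e+01] shift [-1.19 -1.37 -0.03]
```

Call:
apply_moves([
  [[0,0,-1.2],[0.03,-0.19,0],0.2],
  [[0,0,-3.2],[-0.02,-0.42,0],0.2],
  [[0,0,-5.2],[-0.1,-0.63,0],0.2],
  [[0,0,-7.2],[-0.22,-0.83,0],0.2],
  [[0,0,-9.2],[-0.37,-1.0,0],0.2],
])

```text
clock: 5.38
tool_pos: [462.4, 275.6, 207.6]
ee_rot: [0.468, 0.884, 0.003, 0.002]
force: [0.9, 0.1, -1.4]
finger_gap: 0.402
gripper_force: 0.7
```

```bash
python3 - <<'E'
from h import *
H=np.array([483,242.]);print(state()["tool_pos"])
for a in range(134,184,10):
    t=np.radians(a); q=H+39.5*np.array([np.cos(t),np.sin(t)])
    print(a,end=" ");go((*q,206),t)
E
```

```text
[462.38772813 275.56376442 207.62766492]
134 turn [ 0.07  0.02 -1.95] shift [-0.01 -0.29  0.05]
144 turn [ 0.07  0.02 -3.95] shift [-0.07 -0.51  0.05]
154 turn [ 0.07  0.03 -5.95] shift [-0.17 -0.72  0.05]
164 turn [ 0.07  0.03 -7.95] shift [-0.3  -0.9   0.05]
174 turn [ 0.06  0.04 -9.95] shift [-0.46 -1.07  0.05]
```

Call:
apply_moves([
  [[0,0,-2.0],[-0.01,-0.29,0.05],0.2],
  [[0,0,-4.0],[-0.07,-0.51,0.05],0.2],
  [[0,0,-6.0],[-0.17,-0.72,0.05],0.2],
  [[0,0,-8.0],[-0.3,-0.9,0.05],0.2],
  [[0,0,-8.8],[-0.36,-0.97,0.05],0.2],
])

```text
clock: 6.0
tool_pos: [440.5, 255.2, 206.7]
ee_rot: [0.102, 0.995, 0.004, -0.0]
force: [-16.2, 20.5, 15.8]
finger_gap: 0.399
gripper_force: 8.3
```

Call:
apply_moves([
  [[0,0,0],[0,0,0],0.2],
  [[0,0,0],[0,0.1,0],0.1],
  [[0,0,0],[0,0.1,-1.0],0.0],
  [[0,0,0],[0,0.1,-3.0],0.0],
  [[0,0,0],[0,0.1,-5.0],-0.5],
])

```text
clock: 6.62
tool_pos: [443.8, 252.3, 357.3]
ee_rot: [0.106, 0.994, 0.0, 0.002]
force: [1.2, 0.9, -0.9]
finger_gap: 0.694
gripper_force: 0.0
```

```bash
python3 - <<'E'
from h import *
s=state();print(s["tool_pos"])
a=np.radians(-23.2+180); go((459,174,420),a)
E
```

```text
[443.78802963 252.27681795 357.34980687]
turn [0.01 0.03 2.22] shift [-1.05 -2.44 -2.09]
```

Call:
apply_moves([
  [[0,0,1.1],[-0.3,-0.5,-1.8],-0.5],
  [[0,0,2.2],[-1.05,-2.4,-2.1],-1],
  [[0,0,2.2],[-1.05,-2.4,-2.1],-1],
  [[0,0,2.2],[-1.05,-2.4,-2.1],-1],
  [[0,0,2.2],[-1.05,-2.4,-2.1],-1],
])

```text
clock: 7.25
tool_pos: [458.8, 176.5, 417.1]
ee_rot: [0.199, 0.98, 0.0, 0.0]
force: [-0.7, -0.2, -0.4]
finger_gap: 1.0
gripper_force: 0.0
```

```bash
python3 - <<'E'
from h import *
p,d=viewer.snapshot("wrist"); P=cloud("wrist",d); np.savez("wrist3.npz",p=p,d=d)
cv2.imwrite("pics/w3.png",cv2.resize(p[60:300,140:460],(800,600)))
hsv=cv2.cvtColor(p,cv2.COLOR_BGR2HSV);X,Y,Z=np.moveaxis(P,2,0)
red=((hsv[...,0]<10)|(hsv[...,0]>172))&(hsv[...,1]>130)
m=red&(Z>52)&(Z<66)&(abs(X-445)<60)&(abs(Y-255)<50);print("knob",m.sum(),P[m].mean(0))
near=(d>0)&(abs(X-456)<80)&(abs(Y-175)<60)
for n,m in(("bar",near&(Z>126)&(Z<136)&~red),("rocker",near&red&(Z>138)&(Z<165)),("body",near&(Z>72)&(Z<86)&(hsv[...,1]>150))):
    q=P[m];print(n,m.sum(),q.mean(0).round(1),cv2.minAreaRect(q[:,:2].astype(np.float32)))
print(state()["tool_pos"])
E
```

```text
knob 176 [448.84913302 262.2250909   59.19761376]
bar 136 [465.7 168.  134.1] ((467.70098876953125, 165.8808135986328), (24.16755485534668, 51.69486999511719), 67.39022064208984)
rocker 859 [422.1 185.9 151.3] ((422.64642333984375, 185.2241668701172), (20.860244750976562, 34.76274871826172), 67.24374389648438)
body 1321 [455.7 173.6  81.9] ((456.1296081542969, 171.23828125), (59.8109245300293, 75.844482421875), 67.08402252197266)
[458.79687652 176.57071212 416.76963104]
```

View pics/w3.png

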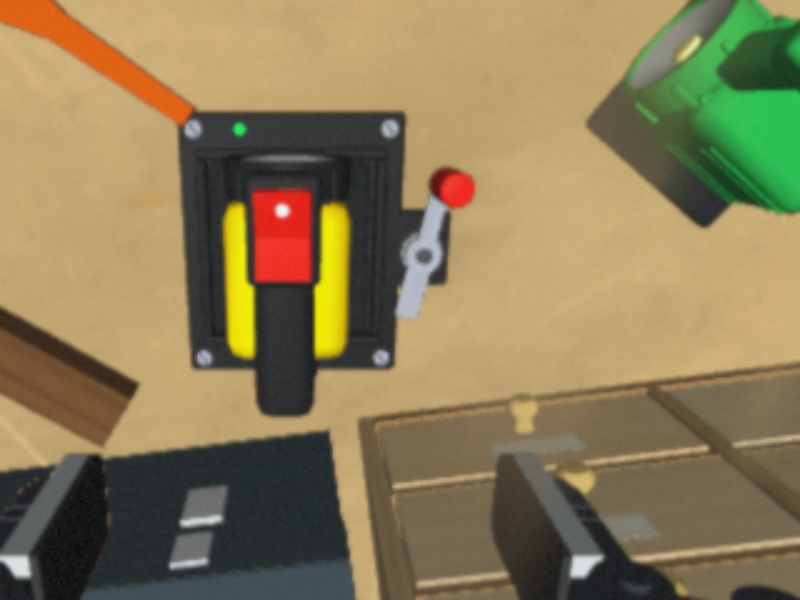

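```bash
python3 - <<'E'
from h import *
# catch angle from nose->hinge, relative to the dock's side edges, z~28
h=onplane("wrist",(140+424/2.5,60+256/2.5),28);n=onplane("wrist",(140+407/2.5,60+312/2.5),28)
a=np.degrees(np.arctan2(*(h-n)[[1,0]]));print("catch tail dir now",a,h)
go((458.5,170.5,345),np.radians(156.8)); go((458.5,170.5,285),np.radians(156.8))
E
```

```text
catch tail dir now 143.53721798191154 [483.15473475 240.1846707   28.        ]
turn [ 0.   -0.    0.04] shift [-0.07 -0.19  2.39]
turn [ 0.   -0.    0.04] shift [-0.07 -0.19  4.39]
```

The estimates of the catch angle (1.2–1.38 rad) sit too close to the 1.15 rad limit. I'll push it again, with force feedback, to be sure it's fully open.

```bash
python3 - <<'E'
from h import *
go((449,262,400),np.radians(150)); go((449,262,216),np.radians(150))
E
```

```text
turn [ 0.  -0.   1.4] shift [1.41 2.49 0.56]
turn [ 0.  -0.   1.4] shift [1.41 2.49 6.69]
```

Call:
apply_moves([
  [[0,0,0.7],[0.7,1.6,0.3],0],
  [[0,0,1.4],[1.4,2.5,0.6],0.2],
  [[0,0,1.4],[1.4,2.5,2],0.2],
  [[0,0,1.4],[1.4,2.5,3.2],0.2],
  [[0,0,1.4],[1.4,2.5,3.2],0.2],
])

```text
clock: 7.92
tool_pos: [448.5, 261.3, 318.2]
ee_rot: [0.259, 0.966, -0.002, -0.002]
force: [-0.1, 0.0, 0.3]
finger_gap: 0.402
gripper_force: 0.0
```

```bash
python3 - <<'E'
from h import *
p,d=viewer.snapshot("wrist"); P=cloud("wrist",d)
hsv=cv2.cvtColor(p,cv2.COLOR_BGR2HSV);X,Y,Z=np.moveaxis(P,2,0)
red=((hsv[...,0]<10)|(hsv[...,0]>172))&(hsv[...,1]>130)
m=red&(Z>56)&(Z<66)&(abs(X-445)<60)&(abs(Y-255)<50);print(m.sum(),P[m].mean(0),cv2.minEnclosingCircle(P[m][:,:2].astype(np.float32)))
k=np.array(cv2.minEnclosingCircle(P[m][:,:2].astype(np.float32))[0])
print(state()["tool_pos"]);go((*k,216),np.radians(150))
E
```

```text
296 [450.51619252 264.44624936  61.2057388 ] ((451.2444763183594, 264.0406188964844), 8.691974639892578)
[449.4414638  261.56960414 319.95141111]
turn [-0.03 -0.02 -0.01] shift [-0.02  0.11  3.46]
```

Call:
apply_moves([
  [[0,0,0],[0,0.1,1.5],0.2],
  [[0,0,0],[0,0.1,3.4],0.2],
  [[0,0,0],[0,0.1,3.4],0.2],
  [[0,0,0],[0,-0.05,3.4],0.2],
  [[0,0,-1],[-0.05,-0.2,3.4],0.2],
])

```text
clock: 8.6
tool_pos: [449.2, 256.3, 222.2]
ee_rot: [0.216, 0.976, 0.003, 0.002]
force: [-0.1, 2.7, 0.3]
finger_gap: 0.398
gripper_force: 0.0
```

Call:
apply_moves([
  [[0,0,-1],[-0.05,-0.2,0],0.2],
  [[0,0,-1],[-0.1,-0.3,0],0.2],
  [[0,0,-1],[-0.1,-0.3,0],0.2],
])

```text
clock: 8.98
tool_pos: [448.6, 247.2, 221.6]
ee_rot: [0.175, 0.984, 0.003, 0.003]
force: [2.0, 4.8, 2.8]
finger_gap: 0.403
gripper_force: 1.3
```

Call:
apply_moves([
  [[0,0,-1],[0,-0.15,0],0.2],
  [[0,0,-1],[-0.05,-0.3,0],0.2],
  [[0,0,-1],[-0.05,-0.3,0],0.2],
])

```text
clock: 9.35
tool_pos: [448.7, 244.2, 221.8]
ee_rot: [0.13, 0.991, 0.009, 0.006]
force: [3.8, 19.1, -7.3]
finger_gap: 0.4
gripper_force: 8.6
```

Call:
apply_moves([
  [[0,0,0],[0,0.35,0],0.2],
  [[0,0,0],[0,0.35,0],0.2],
  [[0,0,0],[0,0.35,-1.5],0.2],
  [[0,0,0],[0,0.35,-3.5],0.2],
  [[0,0,0],[0,0.35,-5],0.0],
])

```text
clock: 9.98
tool_pos: [447.8, 245.0, 371.1]
ee_rot: [0.133, 0.991, -0.001, 0.0]
force: [0.2, -0.2, -0.3]
finger_gap: 0.502
gripper_force: 0.0
```

```bash
python3 - <<'E'
from h import *
p,d=viewer.snapshot("wrist"); P=cloud("wrist",d)
hsv=cv2.cvtColor(p,cv2.COLOR_BGR2HSV);X,Y,Z=np.moveaxis(P,2,0)
red=((hsv[...,0]<10)|(hsv[...,0]>172))&(hsv[...,1]>130)
m=red&(Z>56)&(Z<66)&(abs(X-445)<60)&(abs(Y-255)<50);print(m.sum(),cv2.minEnclosingCircle(P[m][:,:2].astype(np.float32)))
print(state()["tool_pos"]);go((458.5,170.5,400),np.radians(156.8));go((458.5,170.5,345),np.radians(156.8))
E
```

```text
197 ((450.38836669921875, 260.5466613769531), 8.84948444366455)
[449.10642327 245.92456342 376.07834875]
turn [0.06 0.07 1.58] shift [-0.97 -2.34 -0.8 ]
turn [0.06 0.07 1.58] shift [-0.96 -2.35  1.03]
```

Both pushes ended hard (about 20 N or more) at the same place, so the catch is at its stop. Now the grasp.

Call:
apply_moves([
  [[0.06,0.07,0.8],[-0.5,-1.2,-0.8],-0.6],
  [[0.06,0.07,1.58],[-0.96,-2.35,-0.6],-1],
  [[0.06,0.07,1.58],[-0.96,-2.35,0],-1],
  [[0.06,0.07,1.58],[-0.96,-2.35,1.0],-1],
  [[0.06,0.07,1.58],[-0.96,-2.35,1.0],-1],
])

```text
clock: 10.65
tool_pos: [456.2, 169.4, 337.3]
ee_rot: [0.2, 0.98, -0.004, -0.006]
force: [0.3, -1.0, 0.6]
finger_gap: 0.999
gripper_force: 0.0
```

```bash
python3 - <<'E'
from h import *
p,d=viewer.snapshot("wrist"); P=cloud("wrist",d); np.savez("wrist4.npz",p=p,d=d)
cv2.imwrite("pics/w4.png",p)
hsv=cv2.cvtColor(p,cv2.COLOR_BGR2HSV);X,Y,Z=np.moveaxis(P,2,0)
red=((hsv[...,0]<10)|(hsv[...,0]>172))&(hsv[...,1]>130)
near=(d>0)&(abs(X-456)<80)&(abs(Y-175)<60)
for n,m in(("bar",near&(Z>126)&(Z<141)&~red),("rocker",near&red&(Z>138)&(Z<165)),("body",near&(Z>72)&(Z<90)&(hsv[...,1]>150)),("knob",red&(Z>50)&(Z<70)&(Y>200))):
    q=P[m]
    if len(q):print(n,m.sum(),q.mean(0).round(1),cv2.minAreaRect(q[:,:2].astype(np.float32)))
print(state()["tool_pos"]);go((458.5,170.5,285),np.radians(156.8))
E
```

```text
bar 2103 [466.4 168.8 139.3] ((448.7126159667969, 176.10430908203125), (24.580127716064453, 98.67189025878906), 67.7223892211914)
rocker 1743 [422.9 186.8 152.8] ((424.0242919921875, 186.39080810546875), (21.10810661315918, 35.722171783447266), 67.85971069335938)
body 1867 [455.8 172.9  83.1] ((456.6676940917969, 172.955810546875), (59.979862213134766, 75.72122192382812), 67.60055541992188)
knob 321 [447.1 257.9  60.1] ((448.0224609375, 258.5681457519531), (16.913599014282227, 16.181503295898438), 26.161109924316406)
[456.87215661 170.0893816  338.3765003 ]
turn [-0.1  -0.09  0.02] shift [-0.06  0.05  1.78]
```

View pics/w4.png

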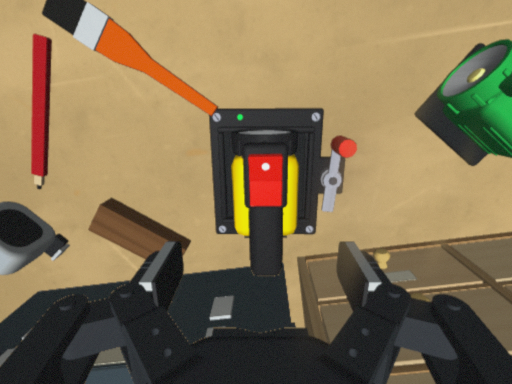

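The picture shows the catch lying along the dock's -x, knob at pixel (344,147), at (448,258). The rocker is at (265,178) and the handle bar is centred between the fingers. Descending to grip.

```bash
python3 - <<'E'
from h import *
go((460.2,171.7,285),np.radians(157.5))
E
```

```text
turn [-0.1  -0.09 -0.12] shift [-0.09  0.11  1.78]
```

Call:
apply_moves([
  [[-0.1,-0.1,-0.12],[-0.09,0.11,0.6],-1],
  [[-0.1,-0.1,-0.12],[-0.09,0.11,1.3],-1],
  [[-0.1,-0.1,-0.12],[-0.09,0.11,1.8],-1],
  [[-0.1,-0.1,-0.12],[-0.09,0.11,1.8],-1],
  [[-0.1,-0.1,-0.12],[-0.09,0.11,1.8],-1],
])

```text
clock: 11.32
tool_pos: [461.2, 173.2, 285.3]
ee_rot: [0.194, 0.981, 0.001, 0.002]
force: [0.8, 0.7, 0.0]
finger_gap: 1.002
gripper_force: 0.0
```

```bash
python3 - <<'E'
from h import *
go((460.2,171.7,285),np.radians(157.5));print(state()["tool_pos"])
E
```

```text
turn [0.04 0.04 0.02] shift [ 0.01 -0.06  0.01]
[461.19785786 173.18822366 285.28945506]
```

Good. I'll close on the handle.

Call:
apply_moves([
  [[0,0,0],[0,-0.05,0],0.3],
  [[0,0,0],[0,-0.05,0],0.6],
  [[0,0,0],[0,-0.05,0],0.8],
  [[0,0,0],[0,-0.05,0],0.8],
  [[0,0,0],[0,-0.05,0],0.8],
], grip_force=50)

```text
clock: 11.95
tool_pos: [460.2, 171.1, 284.7]
ee_rot: [0.195, 0.981, 0.001, 0.002]
force: [-0.5, -3.5, 3.9]
finger_gap: 0.271
gripper_force: 50.3
```

Call:
apply_moves([
  [[0,0,0],[0,0,0],0.8],
  [[0,0,0],[0,0,0],0.8],
  [[0,0,0],[0,0,-0.2],0.8],
  [[0,0,0],[0,0,-0.5],0.8],
  [[0,0,0],[0,0,-0.5],0.8],
])

```text
clock: 12.58
tool_pos: [460.5, 172.1, 300.2]
ee_rot: [0.194, 0.981, 0.002, 0.002]
force: [0.7, -0.7, -5.4]
finger_gap: 0.272
gripper_force: 49.5
```

Call:
apply_moves([
  [[0,0,0],[0,0,-1],0.8],
  [[0,0,0],[0,0,-2.2],0.8],
  [[0,0,0],[0,0,-3.6],0.8],
  [[0,0,0],[0,0,-5],0.8],
  [[0,0,0],[0,0,-5.7],0.8],
])

```text
clock: 13.2
tool_pos: [459.6, 171.6, 472.7]
ee_rot: [0.194, 0.981, 0.002, 0.003]
force: [0.7, -0.5, -6.2]
finger_gap: 0.274
gripper_force: 51.0
```

```bash
python3 - <<'E'
from h import *
print(state()["tool_pos"],state()["joint_pos"].round(2))
D=np.load("top0.npz");d=D["d"];P=cloud("top",d);X,Y,Z=np.moveaxis(P,2,0)
m=(d>0)&(Z>9)&(Z<42)&(X>100)&(X<440)&(Y<-270)&(Y>-450)
n,l,st,ce=cv2.connectedComponentsWithStats(m.astype(np.uint8));i=1+st[1:,4].argmax();q=P[l==i];print(st[i],cv2.minAreaRect(q[:,:2].astype(np.float32)))
go((440,0,475),np.radians(168));go((520,-350,475),np.radians(182.3))
E
```

```text
[459.56838675 171.5887859  472.70005904] [-0.31  0.32 -0.14  1.86  0.06  0.96  0.7 ]
[ 344  200   44   78 2656] ((263.7974853515625, -360.59716796875), (270.385986328125, 131.5740509033203), 1.8788633346557617)
turn [ 0.06  0.06 -2.08] shift [-1.58 -5.54 -0.1 ]
turn [ 0.05  0.07 -4.94] shift [ -8.49 -15.31  -0.12]
```

Call:
apply_moves([
  [[0,0,-0.6],[-0.6,-1.6,0],0.8],
  [[0,0,-1.2],[-1.1,-3.3,0],0.8],
  [[0,0,-2.0],[-1.8,-5.0,0],0.8],
  [[0,0,-2.8],[-2.8,-6.8,0],0.8],
  [[0,0,-3.4],[-4.0,-8.6,0],0.8],
])

```text
clock: 13.82
tool_pos: [471.2, -111.9, 470.0]
ee_rot: [0.046, 0.999, 0.001, 0.002]
force: [2.4, 0.6, -6.0]
finger_gap: 0.275
gripper_force: 50.8
```

```bash
python3 - <<'E'
from h import *
print(state()["tool_pos"]);go((546.6,-351.3,475),np.radians(181.9))
E
```

```text
[ 471.15918097 -111.90239193  470.01876064]
turn [ 0.03  0.04 -1.43] shift [-3.23 -7.72 -0.18]
```

Call:
apply_moves([
  [[0,0,-0.4],[-0.8,-1.8,-0.1],0.8],
  [[0,0,-0.8],[-1.6,-3.6,-0.1],0.8],
  [[0,0,-1.2],[-2.4,-5.6,-0.1],0.8],
  [[0,0,-1.43],[-3.0,-7.1,-0.1],0.8],
  [[0,0,-1.43],[-3.23,-7.7,-0.1],0.8],
])

```text
clock: 14.45
tool_pos: [545.7, -353.6, 471.5]
ee_rot: [-0.013, 1.0, 0.0, 0.001]
force: [0.1, 0.4, -5.5]
finger_gap: 0.266
gripper_force: 51.0
```

Call:
apply_moves([
  [[0,0,0],[0,0,1],0.8],
  [[0,0,0],[0,0,2.5],0.8],
  [[0,0,0],[0,0,4],0.8],
  [[0,0,0],[0,0,4.5],0.8],
  [[0,0,0],[0,0,4.5],0.8],
])

```text
clock: 15.08
tool_pos: [546.9, -349.2, 337.3]
ee_rot: [-0.015, 1.0, 0.001, 0.001]
force: [-0.4, -1.3, -5.2]
finger_gap: 0.273
gripper_force: 51.0
```

```bash
python3 - <<'E'
from h import *
p,d=viewer.snapshot("wrist"); P=cloud("wrist",d); cv2.imwrite("pics/w5.png",p)
X,Y,Z=np.moveaxis(P,2,0)
m=(d>0)&(Z>9)&(Z<50)&(X>300)&(X<440)&(Y<-260)&(Y>-460)
q=P[m];print(m.sum(),"end x",np.percentile(q[:,0],[98,99.5]))
for x in(330,350,370,385):
    r=q[abs(q[:,0]-x)<8]; print(x,r[:,1].min(),r[:,1].max(),(r[:,1].min()+r[:,1].max())/2)
print(find_in("board_end","wrist"),state()["tool_pos"]);go((546.6,-351.3,300),np.radians(181.9))
E
```

```text
3741 end x [400.59086594 401.28395526]Traceback (most recent call last):
  File "<stdin>", line 7, in <module>
    return umr_minimum(a, axis, None, out, keepdims, initial, where)
ValueError: zero-size array to reduction operation minimum which has no identity
```

View pics/w5.png

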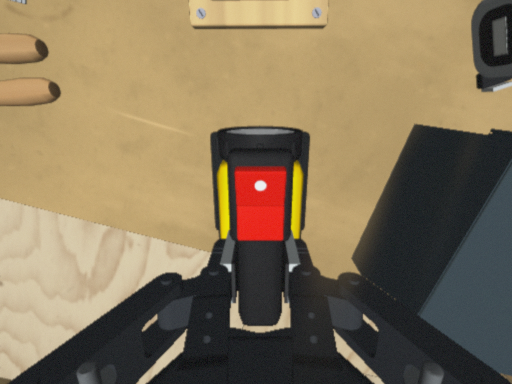

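The picture shows the lamp held upright and square to the board's open end (row ~27, columns 190–327). The bench edge shows at pixels (0,200)–(210,250), so I'll check that the foot fits on the bench.

```bash
python3 - <<'E'
from h import *
for uv in[(0,200),(100,224),(205,248)]: print("edge",onplane("wrist",uv,0).round())
for uv in[(190,26),(327,26)]: print("end",onplane("wrist",uv,15).round(1))
print(state()["tool_pos"]);go((546.6,-351.3,300),np.radians(181.9))
E
```

```text
edge [ 592. -665.    0.]
edge [ 621. -548.    0.]
edge [ 652. -417.    0.]
end [ 402.  -419.4   15. ]
end [ 398.1 -288.9   15. ]
[ 547.5159144  -349.59668825  338.8813538 ]
turn [ 0.01  0.06 -0.03] shift [ 0.04 -0.06  1.3 ]
```

Call:
apply_moves([
  [[0,0.05,0],[0.03,-0.05,0.6],0.8],
  [[0,0.05,0],[0.03,-0.05,1.1],0.8],
  [[0,0.05,0],[0.03,-0.05,1.5],0.8],
  [[0,0.05,0],[0.03,-0.05,1.7],0.8],
  [[0,0.05,0],[0.03,-0.05,1.75],0.8],
])

```text
clock: 15.75
tool_pos: [546.3, -350.8, 285.0]
ee_rot: [-0.015, 1.0, 0.001, -0.0]
force: [-0.1, 0.2, -5.4]
finger_gap: 0.273
gripper_force: 51.0
```

Call:
apply_moves([
  [[0,0,0],[0,0,0.1],0.8],
  [[0,0,0],[0,0,0.15],0.8],
  [[0,0,0],[0,0,0.2],0.8],
  [[0,0,0],[0,0,0.25],0.8],
])

```text
clock: 16.25
tool_pos: [546.3, -350.9, 278.1]
ee_rot: [-0.015, 1.0, 0.001, -0.0]
force: [0.2, 0.4, -6.6]
finger_gap: 0.273
gripper_force: 51.0
```

Call:
apply_moves([
  [[0,0,0],[0,0,0.05],0.8],
  [[0,0,0],[0,0,0.1],0.8],
  [[0,0,0],[0,0,0.1],0.8],
])

```text
clock: 16.62
tool_pos: [546.2, -350.9, 276.7]
ee_rot: [-0.015, 1.0, 0.001, -0.0]
force: [-3.1, 1.4, 5.0]
finger_gap: 0.272
gripper_force: 52.6
```

The lamp is standing. Force went from -6 to +5 N, so there's contact. Releasing.

Call:
apply_moves([
  [[0,0,0],[0,0,-0.05],0.4],
  [[0,0,0],[0,0,-0.05],0.1],
  [[0,0,0],[0,0,-0.05],-0.3],
  [[0,0,0],[0,0,-0.05],-0.3],
  [[0,0,0],[0,0,-0.05],-0.3],
], grip_force=30)

```text
clock: 17.25
tool_pos: [546.3, -350.9, 276.5]
ee_rot: [-0.015, 1.0, 0.001, -0.0]
force: [-0.2, 0.2, -0.1]
finger_gap: 0.65
gripper_force: 0.0
```

Call:
apply_moves([
  [[0,0,0],[0,0,-0.8],-0.3],
  [[0,0,0],[0,0,-2.0],-0.3],
  [[0,0,0],[0,0,-3.0],0],
  [[0,0,0],[0,0,-3.0],1],
  [[0,0,0],[0,0,-3.0],1],
])

```text
clock: 17.88
tool_pos: [546.0, -350.8, 365.9]
ee_rot: [-0.015, 1.0, 0.001, -0.001]
force: [0.7, -0.1, 0.4]
finger_gap: 0.082
gripper_force: 0.0
```

```bash
python3 - <<'E'
from h import *
p,d=viewer.snapshot("wrist"); P=cloud("wrist",d); cv2.imwrite("pics/w6.png",p)
hsv=cv2.cvtColor(p,cv2.COLOR_BGR2HSV);X,Y,Z=np.moveaxis(P,2,0)
red=((hsv[...,0]<10)|(hsv[...,0]>172))&(hsv[...,1]>130)
near=(d>0)&(abs(X-543)<80)&(abs(Y+351)<60)
for n,m in(("rocker",near&red&(Z>128)&(Z<165)),("body",near&(Z>62)&(Z<85)&(hsv[...,1]>150))):
    q=P[m]
    if len(q):print(n,m.sum(),q.mean(0).round(1),q[:,2].max(),cv2.minAreaRect(q[:,:2].astype(np.float32)))
for uv in[(190,26)]: pass
e=(d>0)&(Z>9)&(Z<22)&(X>330)&(X<430)&(Y<-260)&(Y>-460);print("end",e.sum(),np.percentile(X[e],99) if e.any() else 0, Y[e].min(),Y[e].max())
s=state();print(s["tool_pos"],s["finger_gap"],s["joint_pos"].round(2))
E
```

```text
rocker 1224 [ 504.1 -350.9  143.3] 148.0548639392294 ((505.0572204589844, -350.88067626953125), (34.841514587402344, 21.217283248901367), 1.1779423952102661)
body 1638 [ 539.6 -349.8   73.7] 78.13080239088336 ((540.318603515625, -349.858154296875), (76.25813293457031, 59.47282028198242), 1.5017651319503784)
end 3660 398.8466216136487 -418.8140892567313 -288.51808736540005
[ 545.92453241 -350.71720063  365.33906278] 0.008847219864789927 [ 0.56  0.67 -0.06  1.56  0.05  0.92  2.09]
```

View pics/w6.png

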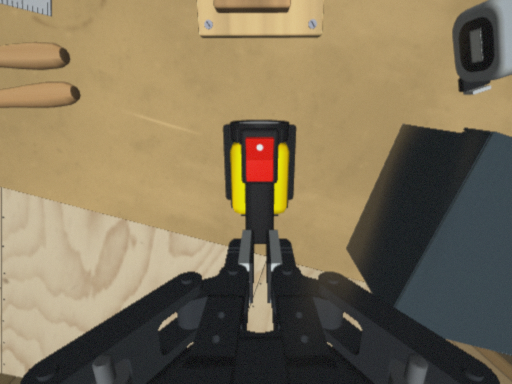

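The lamp stands square, centred, with its origin about 141 mm off the board's end. The rocker is at pixel (260,160), at (505,-351). Next the closed fingertips go above the lens-side half.

```bash
python3 - <<'E'
from h import *
go((492,-351.2,335),np.radians(181.5));go((492,-351.2,322),np.radians(181.5))
E
```

```text
turn [ 0.03 -0.03  0.05] shift [1.79 0.04 1.02]
turn [ 0.03 -0.03  0.05] shift [1.79 0.03 1.45]
```

Call:
apply_moves([
  [[0,0,0],[0.9,0.02,0.2],1],
  [[0,0,0],[1.79,0.03,0.6],1],
  [[0,0,0],[1.79,0.03,1.2],1],
  [[0,0,0],[1.79,0.03,1.2],1],
  [[0,0,0],[1.79,0.03,1.2],1],
])

```text
clock: 18.55
tool_pos: [493.0, -351.5, 330.4]
ee_rot: [-0.015, 1.0, 0.001, -0.0]
force: [0.2, 0.9, -0.0]
finger_gap: 0.0
gripper_force: 0.0
```

```bash
python3 - <<'E'
from h import *
print(state()["tool_pos"],state()["force"]);go((492,-351.2,322),np.radians(181.5))
E
```

```text
[ 493.02960752 -351.5397405   330.3826059 ] [ 0.16559174  0.87063056 -0.03916215]
turn [ 0.02 -0.01  0.05] shift [0.03 0.01 0.28]
```

Call:
apply_moves([
  [[0,0,0],[0.04,0,0.15],1],
  [[0,0,0],[0.04,0,0.3],1],
  [[0,0,0],[0.04,0,0.36],1],
  [[0,0,0],[0.04,0,0.42],1],
])

```text
clock: 19.05
tool_pos: [490.9, -351.8, 318.0]
ee_rot: [-0.015, 1.0, 0.001, -0.001]
force: [-3.1, 0.3, 2.6]
finger_gap: 0.002
gripper_force: 1.5
```

Call:
apply_moves([
  [[0,0,0],[0,0,0.05],1],
  [[0,0,0],[0,0,0.08],1],
  [[0,0,0],[0,0,0.1],1],
])

```text
clock: 19.42
tool_pos: [491.1, -351.8, 315.9]
ee_rot: [-0.015, 1.0, 0.001, -0.0]
force: [-4.1, 1.1, 12.5]
finger_gap: 0.0
gripper_force: 6.1
```

Call:
apply_moves([
  [[0,0,0],[0,0,0.04],1],
  [[0,0,0],[0,0,0.04],1],
])

```text
clock: 19.68
tool_pos: [491.1, -351.8, 315.8]
ee_rot: [-0.015, 1.0, 0.001, -0.0]
force: [-6.6, 1.7, 17.4]
finger_gap: -0.0
gripper_force: 8.3
```

Call:
apply_moves([
  [[0,0,0],[0,0,-0.6],1],
  [[0,0,0],[-0.6,0,-1.5],1],
  [[0,0,0],[-1.8,0,-2.2],1],
  [[0,0,0],[-1.8,0,-2.4],1],
  [[0,0,0],[-1.8,0,-2.4],1],
])

```text
clock: 20.3
tool_pos: [545.3, -350.1, 385.6]
ee_rot: [-0.015, 1.0, 0.001, -0.0]
force: [0.8, 0.5, -0.1]
finger_gap: 0.0
gripper_force: 0.0
```

```bash
python3 - <<'E'
from h import *
p,d=viewer.snapshot("wrist"); P=cloud("wrist",d); cv2.imwrite("pics/w7.png",cv2.resize(p[0:280,140:400],(557,600)))
hsv=cv2.cvtColor(p,cv2.COLOR_BGR2HSV);X,Y,Z=np.moveaxis(P,2,0)
red=((hsv[...,0]<10)|(hsv[...,0]>172))&(hsv[...,1]>130)
near=(d>0)&(abs(X-543)<80)&(abs(Y+351)<60)
m=near&red&(Z>128)&(Z<165);q=P[m];print("rocker",q.mean(0),"front z",np.median(q[q[:,0]<496][:,2]),"rear z",np.median(q[q[:,0]>513][:,2]))
m=near&(Z>62)&(Z<85)&(hsv[...,1]>150);print("body",cv2.minAreaRect(P[m][:,:2].astype(np.float32)))
print(state()["force"],state()["clock"])
E
```

```text
rocker [ 502.58629937 -351.23381533  143.16110809] front z 142.25669173020844 rear z 146.081004086947
body ((539.6526489257812, -350.21917724609375), (75.68346405029297, 60.025577545166016), 1.6564662456512451)
[-0.73077824  0.00530242 -1.10129461] 20.35
```

View pics/w7.png

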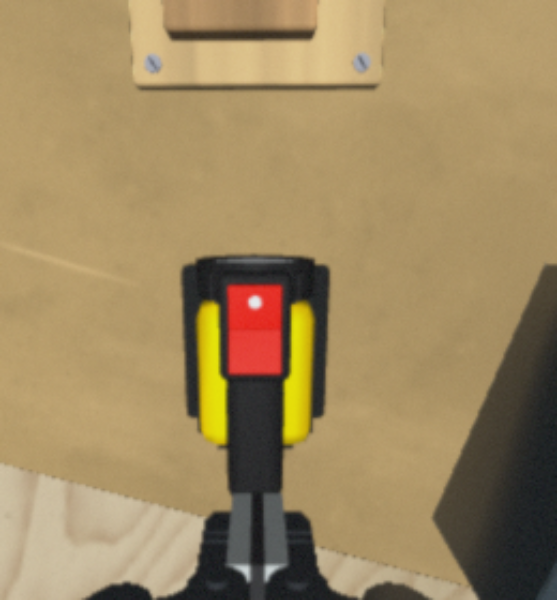

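The picture shows the lamp standing square to the board. Its rocker's rear half is now raised (146 mm) and the lens-side half is level (142 mm), so it's on. The gripper is clear, so I'm handing in.

```bash
python3 -c "
from h import *
print(arm.job_done())"
```

```text
the job is handed in; nothing more can be done
None
```

I handed the job in, and no verdict came back: the catch is open, the lamp stands upright and centred with its lens about 9 cm off the board's open end, and my last picture shows it switched on; I measured the catch at about 1.4 rad against a needed 1.15.

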